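# Check the corner of a gel casting frame with a square

### The job

Before the next gel is cast, check that the corner of the casting frame is true: pick up the right-angled steel square (not the wide-angle gauge) by its post, set it on the frame's base plate and, still holding it, press it into the corner until its two legs bear on both walls at once. Then let go and leave the square standing flat and flush in the corner.

Things in the scene. Friction and masses are not known exactly. Their poses are not given: they have to be found in the camera images.
- square_grip (a point): Right-angled square, loose steel L of about 0.25 kg with a grip post 26 x 26 mm (faces along x and y, rising from 16 to 86 mm above the underside). Point: on the post's axis, 70 mm above the underside, the height to grip; z up. Starts flat on the worktop before the gel tanks. Beside it, on either side, lies a bystander with the same post but legs that open at 120 degrees.
- square_elbow (a point): Outer corner of the square's L at its underside, 26 mm in x and in y from the post's axis. One leg runs from here to -x (its outer face looks to +y), one to -y (its outer face looks to +x); each is 74 mm long, 16 mm wide, 16 mm high. Axes as for square_grip.
- frame_corner (a point): Inner corner of the fixed casting frame, on the upper face of its aluminium base plate (150 x 150 mm, 5 mm thick). The two walls' inner faces are the planes x = 0 and y = 0, smooth; the free plate lies at -x and -y, 138 mm each way. When seated, the square's elbow is here with x and y axes parallel to these, and square_grip at x = -26, y = -26, z = +70 mm.
- far_wall: Grey wall along the frame's far edge, 150 mm long in y, 12 mm thick, 18 mm above the plate (23 mm above the worktop); its inner face looks to -x. Origin: centre of the frame's underside.
- left_wall: Grey wall along the frame's left edge, 138 mm long in x, same section; its inner face looks to -y. Origin: the same point as for far_wall.

How it is judged:
By the outcome, as a careful person would: the job done as asked, in the order asked, and still so for the second after the job is handed in, with the robot touching nothing.
It also fails if it takes over 45 s, if anything falls off the work surface, if the arm or the gripper's body presses on something with over 40 N, if the wrist force passes 120 N, or if a joint passes its speed limit or range.

### The arm

A 6-joint arm with a two-finger parallel gripper is mounted at the origin on a cart in front of the work surface, level with it; the furniture and walls round the work are solid. World frame = base frame: x ahead of the robot, y to its left, z up, the work surface at z = 0. Lengths are in mm, angles in degrees, forces in N, time in s.
With the tool pointing down it reaches from about 325 to 1000 mm from the base axis. Payload 5.1 kg.
Tool frame: the origin (TCP) lies on the centre line of the jaws, within the pads' length; the fingertips stand arm.tip_reach ahead of it and the grasp point (between the pads) lies 3 mm ahead of it (arm.tip_reach is the distance from the TCP to the fingertips, in mm); z points along the fingers, y is the direction in which the jaws open and shut (so a half turn about z gives the same grasp; the last joint's range is limited). The gripper opens to 85 mm and grips with 20 to 120 N. Pads are 22 mm wide; open, the fingers measure 114 mm over their backs; the gripper's body (76 mm by 85 mm) begins 54 mm behind the grasp point. The pads swing forward as they close: fully open they stand 13 mm farther back than shut.
Start: joints at [60.527, 7.093, 94.555, -0, 78.352, -4.733], TCP at [272.048, 590.318, 253.322] pointing down, gripper open.
Joint ranges: [-149.61, 149.61], [-58.7, 133.49], [1.44, 155.28], [-77.14, 257.14], [18.33, 153.61], [-166.67, 166.67]. Speed limits (degrees/s): [147.25, 147.25, 180, 180, 180, 180].

### API

Orientations are given as [roll, pitch, yaw] about the fixed x, y, z axes, in that order (R = Rz(yaw) Ry(pitch) Rx(roll)).
In Python, from plant import read_state, cams, order, arm gives the robot as it stands. The module is installed in compiled form; this text tells all that it offers.
- The arm moves only by the tool send_rows, never from a script. Its argument "deltas" is a list that holds one entry, the list of rows, each a list of 7 numbers: the opening in per cent of the stroke, from 0 (shut) to 100 (fully open), then the shift along the world's x, y, z in mm, then the turn, a rotation vector about the world's x, y, z in degrees. In form: [[[grip, dx, dy, dz, wx, wy, wz], ...]]. A call has 1 to 12 rows; each row shifts and turns the pose as measured when the row begins; what a row does not reach is not made up. A row lasts 1/8 s, in which the tool goes at most 62.5 mm and 10.7 degrees, less where a joint would pass 70% of its speed; a pose out of reach is approached as far as the arm can. A call with a gripper value outside its range is refused whole. The fingers move at their own pace and stop on an object; "newtons" is the grip in N (left out, the last holds). Time passes only in rows, so rows that do not move let the fingers close. It gives the time, the measured TCP pose, the force and the opening at its end, in the units of the state.
- read_state(): the state, without advancing time (a new reading comes with each control period).
- cams.grab_frame(name): name is "side" or "top" or "wrist"; returns a dict with "image" (480x640x3 uint8, blue, green, red), "fx", "fy", "cx", "cy" (pixels), "k1" (the pictures are not rectified: a ray, as slopes to the right and down, at radius r is drawn at 1 + k1 r^2 times it, then the intrinsics apply), "R" (3x3) and "t" (3): a world point X has camera coordinates R X + t. Camera axes: x right, y down, z forward; pixel columns grow to the right and rows downward; lengths in mm; the calibration is good to about 2 mm. A picture is of the moment at which its call begins. There is no depth.
- order.close_job(): hands the job in, once; it reports no verdict.
The state is a dict: "t": time; "joint_positions": joint angles; "joint_velocities": joint speeds; "tau": joint torques, N m; "tcp_pos": TCP position; "orientation": TCP orientation; "wrist_force": force on the tool from outside, world axes, zero at the start; "ft_torque": the same for the moment, N m; "grip_width": opening from 0.0 (shut) to 1.0 (fully open).
Only numpy, scipy, OpenCV 4.12 (cv2) and the standard library are available. Lean on these libraries where they do the work, as an engineer would, in place of code of your own. Each camera call takes 0.05 s, during which the arm holds its last target.

## Working session

There is one attempt and no reset: what is moved stays moved. The work goes in short steps, Python scripts to look and compute and a tool call to move; the robot and the scene stay as the last step left them, time stands still between calls to the robot, and variables do not carry over. Pictures are saved under pics/ and viewed, and the job is handed in when it is done.

Besides the shell and the picture viewer there is one more tool, called after "Request:" by a JSON object that holds its "fn" and its "kwargs", one argument or row to a line. send_rows: Moves the arm, as the interface text tells. Its arguments: {"type":"object","properties":{"deltas":{"type":"array"},"newtons":{"type":"number"}},"required":["deltas"]}

```bash
mkdir -p pics
cat > h.py <<'E'
import numpy as np, cv2
from plant import read_state, cams, order, arm
def grab(n,fn=None):
    f=cams.grab_frame(n)
    if fn: cv2.imwrite('pics/'+fn,f['image'])
    return f
def ray(f,u,v):
    k=f['k1']; K=np.array([[f['fx'],0,f['cx']],[0,f['fy'],f['cy']],[0,0,1.]])
    p=cv2.undistortPoints(np.array([[[u,v]]],float),K,np.array([k,0,0,0.]))[0,0]
    R=np.array(f['R']);t=np.array(f['t'])
    return -R.T@t, R.T@np.array([p[0],p[1],1.])
def onz(f,u,v,z):
    o,d=ray(f,u,v); return o+d*(z-o[2])/d[2]
def proj(f,X):
    R=np.array(f['R']);c=R@np.array(X,float)+np.array(f['t']);x,y=c[0]/c[2],c[1]/c[2]
    s=1+f['k1']*(x*x+y*y); return f['cx']+f['fx']*x*s,f['cy']+f['fy']*y*s
E
python3 - <<'E'
from h import *
for n in ['side','top','wrist']:
    f=grab(n,n+'0.png'); print(n,f['fx'],f['k1'],ray(f,320,240))
s=read_state(); print(s, arm.tip_reach)
E
```

```text
side 475.9192954772576 0.002066779677438995 (array([  316.72949309, -1182.56056267,   551.88025029]), array([ 0.13547353,  0.92814249, -0.34679135]))
top 516.0095921525208 -0.05806755341944355 (array([ 230.92740853,   77.27401255, 1362.02950349]), array([ 0.20332975, -0.01904206, -0.97897263]))
wrist 361.6558741919833 -0.03219253869067808 (array([201.93897501, 623.42921267, 373.53865493]), array([ 0.28089324, -0.11609752, -0.95277599]))
{'t': 0.15, 'joint_positions': array([ 6.05264687e+01,  7.12605772e+00,  9.46168558e+01, -7.16418261e-04,
        7.83527712e+01, -4.73344778e+00]), 'joint_velocities': array([-0.12070285, -0.10828032, -0.24461076,  0.05731616, -0.02548498,
        0.04344358]), 'tau': array([ 2.01105147e-03, -4.24225080e+01, -3.66014957e+01,  3.51508425e-05,
        4.68596496e-03, -1.84144983e-05]), 'tcp_pos': array([271.84316011, 589.93152118, 252.31473317]), 'orientation': array([-1.79904584e+02, -7.19689876e-03,  1.55260056e+02]), 'wrist_force': array([-0.78231098, -0.42771092, -0.69933588]), 'ft_torque': array([-0.00879354, -0.02089382, -0.00904221]), 'grip_width': 1.000256327082999} 22.0
```

View pics/top0.png

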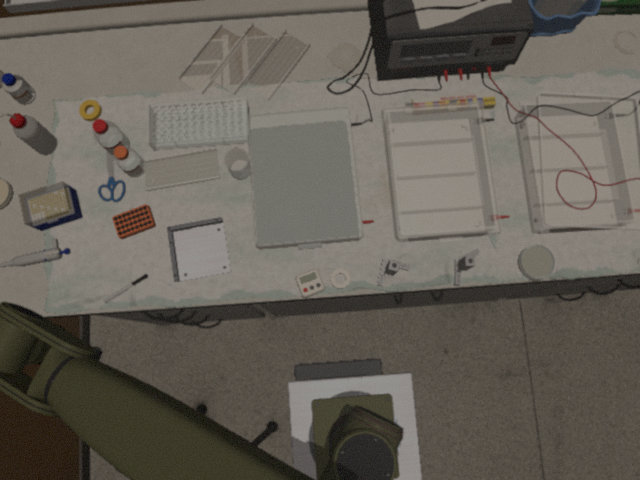

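View pics/side0.png

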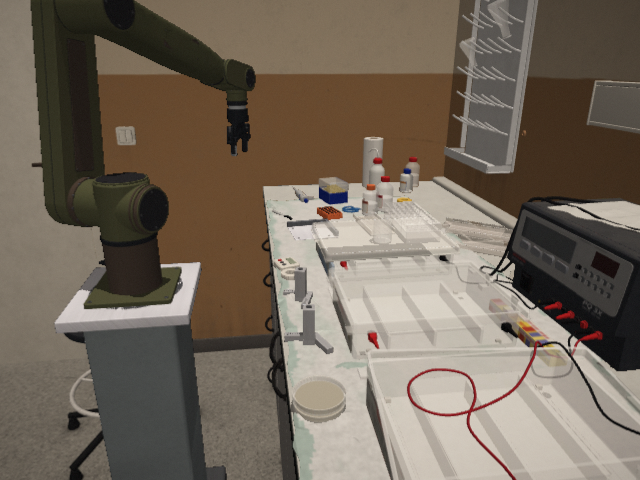

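View pics/wrist0.png

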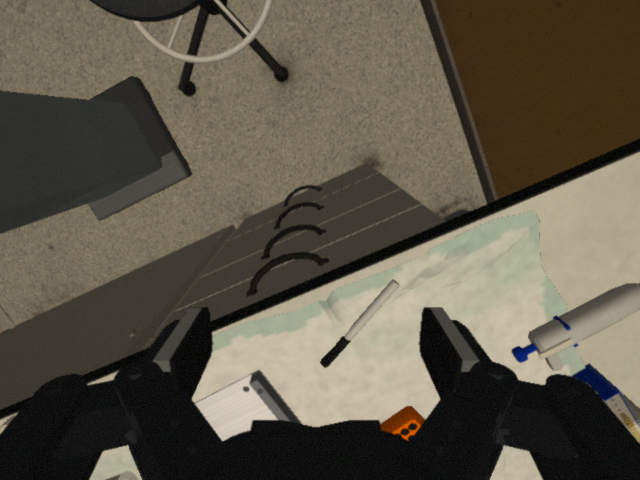

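The top view shows the frame at about (200,250) with its corner at the upper left, near (170,228), and the two gauges at about (392,268) and (465,264). I'll zoom in on both areas.

Run:
```python
from h import *
im=cv2.imread('pics/top0.png')
cv2.imwrite('pics/z1.png',cv2.resize(im[240:300,370:490],(800,400),interpolation=cv2.INTER_CUBIC))
cv2.imwrite('pics/z2.png',cv2.resize(im[210:285,160:240],(640,600),interpolation=cv2.INTER_CUBIC))
f=cams.grab_frame('top')
for p in [(170,228),(392,268),(465,264)]: print(onz(f,*p,5))
```

```text
[575.6323286  454.58292101   5.        ]
[ 423.00660706 -134.48948162    5.        ]
[ 419.31681463 -330.66296887    5.        ]
```

View pics/z1.png

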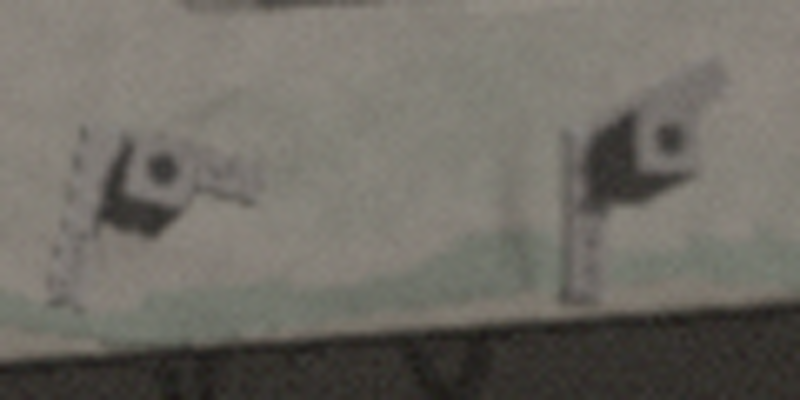

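View pics/z2.png

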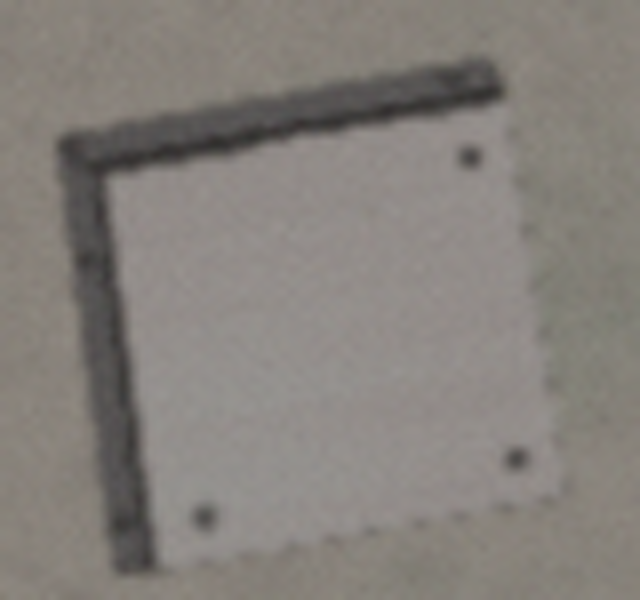

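Run:
```python
from h import *
f=cams.grab_frame('top')
z=lambda u,v:(370+u*.15,240+v*.15)
w=lambda u,v:(160+u/8,210+v/8)
print('post top',onz(f,*z(162,168),86))
P=lambda *a:np.round(onz(f,*a),1)
a,b=P(*z(83,128),16),P(*z(52,300),16); print('outer edge -x leg',a,b,np.degrees(np.arctan2(*(a-b)[[1,0]])))
a,b=P(*z(205,187),0),P(*z(255,204),0); print('-y leg inner edge',a,b,np.degrees(np.arctan2(*(b-a)[[1,0]]))+90)
# frame: wall inner plate junction
a,b,c=P(*w(105,172),5),P(*w(500,103),5),P(*w(155,570),5)
print(a,b,c,np.degrees(np.arctan2(*(b-a)[[1,0]]))+90,np.degrees(np.arctan2(*(a-c)[[1,0]])))
for p in [(58,140),(500,75),(115,575)]: print(P(*w(*p),23))
print(P(250,115,0),P(360,240,0),P(495,235,0),P(390,240,0))
```

```text
post top [ 418.16836614 -128.31499826   86.        ]
outer edge -x leg [ 446.7 -109.9   16. ] [379.4 -91.1  16. ] -15.607504519200836
-y leg inner edge [ 421.9 -158.6    0. ] [ 413.5 -177.9    0. ] -23.52027273288394
[565.2 446.2   5. ] [579.3 311.1   5. ] [428.3 431.8   5. ] 5.958225541180852 6.004648698328567
[573. 457.  23.]
[584.4 307.7  23. ]
[425.  440.4  23. ]
[891.5 223.    0. ] [506.  -56.8  -0. ] [ 493.1 -424.6    0. ] [ 500.1 -137.6    0. ]
```

Request:
{"fn": "send_rows", "kwargs": {
  "deltas": [
    [[100, 45, -45, 0, 0, 0, 2], [100, 45, -45, 0, 0, 0, 2], [100, 45, -45, 0, 0, 0, 2], [100, 45, -45, 0, 0, 0, 2], [100, 10, -15, 0, 0, 0, 0], [100, 0, 0, 0, 0, 0, 0]]
  ]
}}

```text
t: 1.0
tcp_pos: [461.0, 393.9, 251.9]
orientation: [-180.0, -0.0, 163.7]
wrist_force: [-0.7, 0.1, 0.3]
grip_width: 1.002
```

Run:
```python
from h import *
f=grab('wrist','w1.png'); s=read_state(); print(s['tcp_pos'],s['orientation'],s['t'])
np.save('w1.npy',f,allow_pickle=True)
```

```text
[460.5257008  394.49970824 251.89883262] [-1.79957018e+02 -2.67952864e-02  1.63765173e+02] 1.05
```

View pics/w1.png

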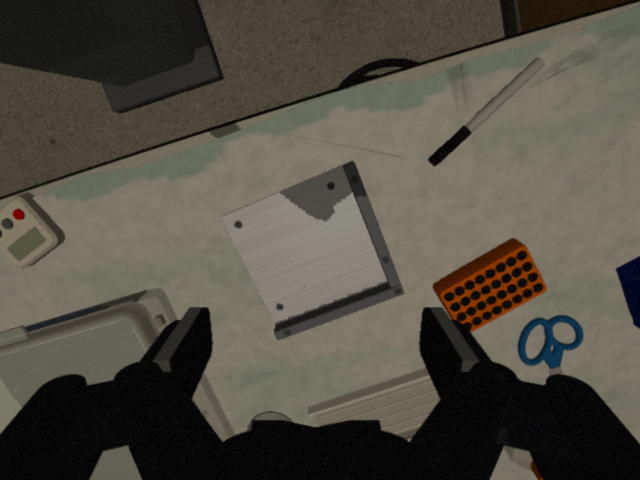

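The wrist view shows the frame with its plate's inner corner near (388,284). The far wall runs along the bottom and the left wall along the right side.

Run:
```python
from h import *
im=cv2.imread('pics/w1.png')
cv2.imwrite('pics/z3.png',cv2.resize(im[150:350,215:415],(600,600),interpolation=cv2.INTER_CUBIC))
```

```text
(no output)
```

View pics/z3.png

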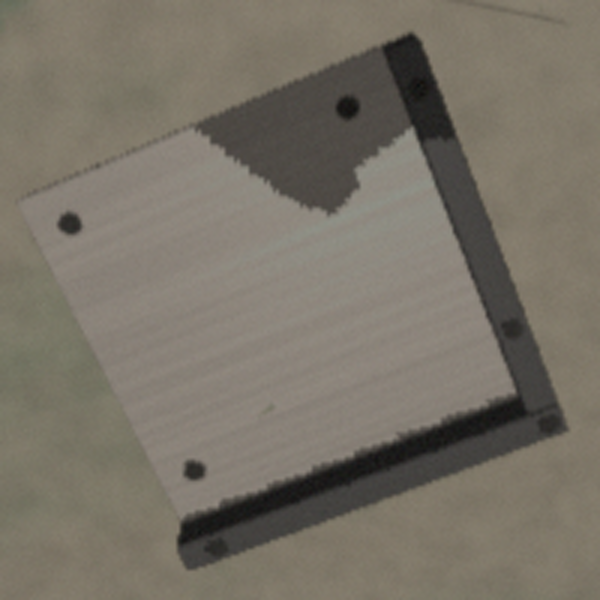

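Request:
{"fn": "send_rows", "kwargs": {
  "deltas": [
    [[100, 0, -58, 0, 0, 0, 0], [100, 0, -58, 0, 0, 0, 0], [100, 0, -58, 0, 0, 0, 0], [100, -10, -58, 0, 0, 0, 0], [100, -10, -58, 0, 0, 0, 0], [100, -10, -58, 0, 0, 0, 0], [100, -10, -58, 0, 0, 0, 0], [100, 0, -58, 0, 0, 0, 0], [100, 0, -50, 0, 0, 0, 0], [100, 0, 0, 0, 0, 0, 0]]
  ]
}}

```text
t: 2.3
tcp_pos: [414.2, -117.5, 253.3]
orientation: [179.8, 0.3, 165.4]
wrist_force: [0.3, 0.2, 0.1]
grip_width: 1.0
```

Run:
```python
from h import *
f=grab('wrist','w2.png'); s=read_state(); print(s['tcp_pos'],s['orientation'],s['t'])
np.save('w2.npy',f,allow_pickle=True)
```

```text
[ 414.31609241 -116.23388339  253.2566926 ] [179.72649749   0.26294168 165.48143239] 2.35
```

View pics/w2.png

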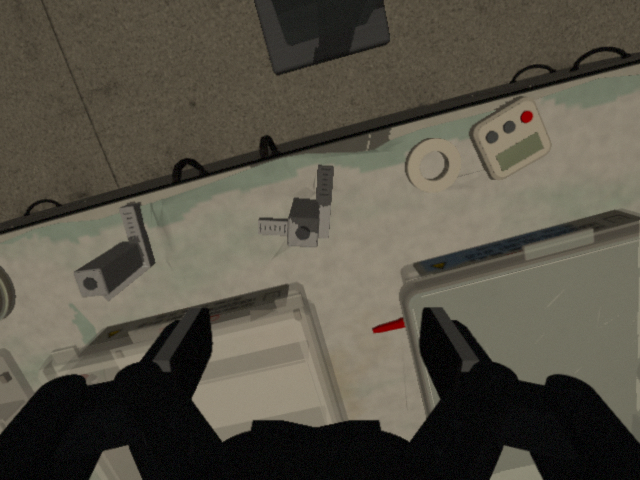

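Run:
```python
from h import *
f=np.load('w1.npy',allow_pickle=True).item()
q=lambda u,v:(214.5+(u+.5)/3,149.5+(v+.5)/3)
P=lambda u,v,z:onz(f,*q(u,v),z)
for n,a,b,z in [('left outer',(418,35),(567,430),23),('left inner top',(385,48),(527,412),23),('left inner bottom',(385,48),(520,405),5),('far outer',(190,570),(567,430),23),('far inner top',(181,543),(527,410),23),('far inner bottom',(183,520),(520,398),5),
 ('plate near',(18,200),(385,48),5),('plate right',(18,200),(183,520),5)]:
    A,B=P(*a,z),P(*b,z); print(n,A.round(1),B.round(1),np.degrees(np.arctan2(*(B-A)[[1,0]])).round(2))
im=cv2.imread('pics/w2.png')
cv2.imwrite('pics/z4.png',cv2.resize(im[150:260,240:350],(660,660),interpolation=cv2.INTER_CUBIC)[:600])
```

```text
left outer [429.  442.7  23. ] [577.8 459.3  23. ] 6.39
left inner top [430.1 431.5  23. ] [566.9 447.1  23. ] 6.5
left inner bottom [432.3 432.3   5. ] [572.6 446.8   5. ] 5.9
far outer [594.8 312.4  23. ] [577.8 459.3  23. ] 96.59
far inner top [582.9 312.8  23. ] [566.1 447.3  23. ] 97.11
far inner bottom [583.5 311.4   5. ] [569.8 447.4   5. ] 95.75
plate near [446.8 295.7   5. ] [432.3 432.3   5. ] 96.08
plate right [446.8 295.7   5. ] [583.5 311.4   5. ] 6.58
```

View pics/z4.png

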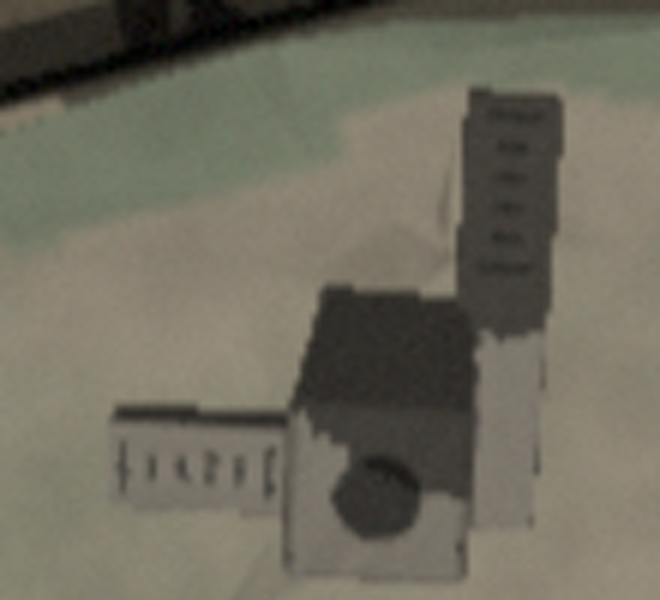

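Run:
```python
from h import *
f=np.load('w2.npy',allow_pickle=True).item()
q=lambda u,v:(239.5+(u+.5)/6,149.5+(v+.5)/6)
P=lambda u,v,z:onz(f,*q(u,v),z)
print('post',P(376,497,86), [P(*c,86).round(1) for c in [(286,572),(464,578),(473,408),(293,400)]])
for n,a,b,z in [('-x leg outer',(533,527),(562,97),16),('-x inner',(460,295),(468,90),16),('-y leg outer',(110,498),(283,513),16),('inner top',(117,415),(290,425),16),('post near',(286,574),(464,580),86),('post left',(286,572),(293,402),86),('post right',(464,578),(473,410),86)]:
    A,B=P(*a,z),P(*b,z); print(n,A.round(1),B.round(1),np.degrees(np.arctan2(*(B-A)[[1,0]])).round(2))
```

```text
post [ 420.61055339 -128.56812012   86.        ] [array([ 428. , -143.7,   86. ]), array([ 435.2, -119.7,   86. ]), array([ 411.7, -112.4,   86. ]), array([ 404.4, -135.9,   86. ])]
-x leg outer [ 452.6 -111.2   16. ] [382.5 -88.9  16. ] 162.34
-x inner [ 409.9 -113.2   16. ] [ 377.5 -103.4   16. ] 163.23
-y leg outer [ 429.  -180.5   16. ] [ 439.2 -152.4   16. ] 70.1
inner top [ 415.2 -174.9   16. ] [ 424.4 -146.9   16. ] 71.87
post near [ 428.3 -143.7   86. ] [ 435.5 -119.8   86. ] 73.26
post left [ 428.  -143.7   86. ] [ 404.6 -136.    86. ] 161.79
post right [ 435.2 -119.7   86. ] [ 412.  -112.4   86. ] 162.57
```

Request:
{"fn": "send_rows", "kwargs": {
  "deltas": [
    [[100, 5.5, -11.8, 0, 0, 0, -2.9], [100, 0, 0, -40, 0, 0, 0], [100, 0, 0, -40, 0, 0, 0], [100, 0, 0, 0, 0, 0, 0], [100, 0, 0, 0, 0, 0, 0]]
  ]
}}

```text
t: 2.98
tcp_pos: [423.9, -123.2, 174.3]
orientation: [179.7, 0.6, 162.8]
wrist_force: [0.1, 0.1, 0.2]
grip_width: 1.001
```

Run:
```python
from h import *
f=grab('wrist','w3.png'); s=read_state(); print(s['tcp_pos'],s['orientation'],s['t'])
np.save('w3.npy',f,allow_pickle=True)
cv2.imwrite('pics/w3z.png',cv2.resize(f['image'][180:380,180:440],(780,600),interpolation=cv2.INTER_CUBIC))
```

```text
[ 423.75241048 -123.28805582  174.19773031] [179.69109783   0.56046502 162.82697762] 3.025
```

View pics/w3z.png

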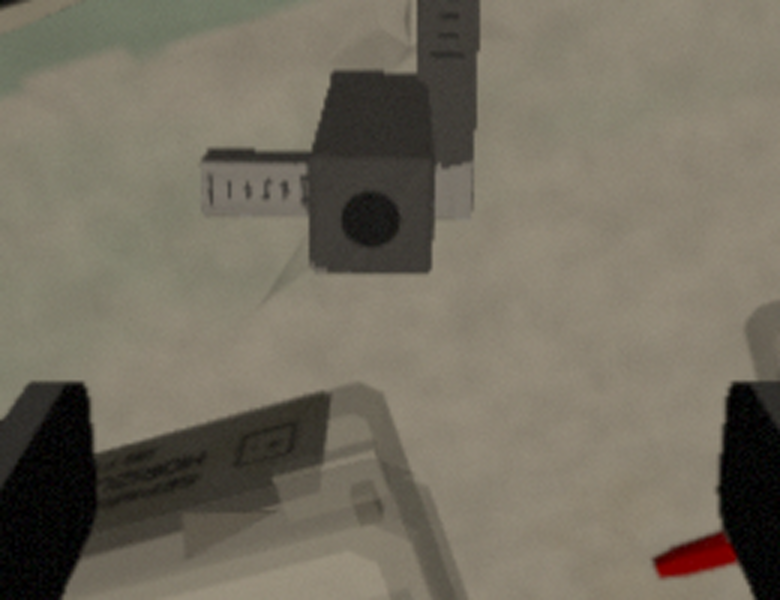

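```bash
cat >> h.py <<'E'
from scipy.spatial.transform import Rotation as Ro
def fix(yaw):
    s=read_state(); R=Ro.from_euler('xyz',s['orientation'],degrees=True)
    T=Ro.from_euler('xyz',[180,0,yaw],degrees=True)
    return s['tcp_pos'].round(2),(T*R.inv()).as_rotvec(degrees=True).round(2)
E
python3 - <<'E'
from h import *
f=np.load('w3.npy',allow_pickle=True).item()
q=lambda u,v:(179.5+(u+.5)/3,179.5+(v+.5)/3)
P=lambda u,v,z:onz(f,*q(u,v),z)
print(P(371,220,86))
c=[P(*c,86) for c in [(310,270),(432,272),(435,158),(315,156)]]
print(np.round(c,1),np.mean(c,0))
for i in range(4):
    d=c[(i+1)%4]-c[i]; print(np.degrees(np.arctan2(d[1],d[0])),np.hypot(*d[:2]))
print(fix(162.6))
t=cams.grab_frame('top'); print(proj(f,(420,-128,86)))
E
```

```text
[ 421.0174962 -128.4557271   86.       ]
[[ 427.8 -144.    86. ]
 [ 435.8 -119.8   86. ]
 [ 412.2 -112.1   86. ]
 [ 404.6 -135.    86. ]] [ 420.10261777 -127.73434438   86.        ]
71.70037364965535 25.4331541435746
161.88711460996132 24.870998689269598
-108.24912814489853 24.145011117121573
-21.080636404837456 24.878886681977363
(array([ 423.75, -123.29,  174.2 ]), array([-0.13,  0.63, -0.23]))
(np.float64(303.5350955745528), np.float64(251.30985762222838))
```

Request:
{"fn": "send_rows", "kwargs": {
  "deltas": [
    [[100, -3.2, -4.7, 0, -0.1, 0.6, -0.4], [100, 0, 0, -35, 0, 0, 0], [100, 0, 0, -35, 0, 0, 0], [100, 0, 0, -15, 0, 0, 0], [100, 0, 0, 0, 0, 0, 0]]
  ]
}}

```text
t: 3.7
tcp_pos: [424.4, -131.2, 94.8]
orientation: [-179.9, 0.7, 162.3]
wrist_force: [-0.1, 0.1, 0.5]
grip_width: 0.998
```

Run:
```python
from h import *
print(fix(162.5))
f=grab('wrist','w4.png')
```

```text
(array([ 424.42, -131.21,   94.77]), array([0.35, 0.67, 0.2 ]))
```

View pics/w4.png

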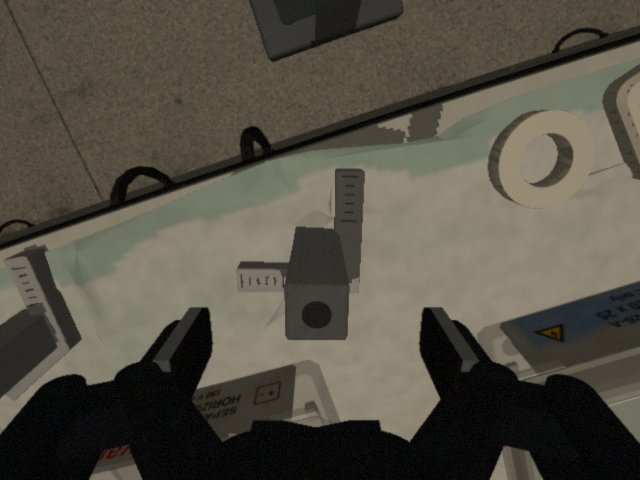

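Request:
{"fn": "send_rows", "kwargs": {
  "deltas": [
    [[100, -4, 3.2, 0, 0.3, 0.6, 0.2], [100, 0, 0, -10, 0, 0, 0], [100, 0, 0, -8, 0, 0, 0], [100, 0, 0, 0, 0, 0, 0], [100, 0, 0, 0, 0, 0, 0]]
  ]
}}

```text
t: 4.38
tcp_pos: [422.7, -128.9, 79.7]
orientation: [-179.9, 0.5, 162.5]
wrist_force: [0.4, 0.4, 0.1]
grip_width: 0.997
```

Run:
```python
from h import *
print(fix(162.5))
```

```text
(array([ 422.75, -128.92,   79.7 ]), array([ 0.21,  0.42, -0.02]))
```

Request:
{"fn": "send_rows", "kwargs": {
  "deltas": [
    [[100, -2.3, 0.9, -3, 0.2, 0.4, 0], [100, 0, 0, -3, 0, 0, 0], [100, 0, 0, 0, 0, 0, 0]]
  ]
}}

```text
t: 4.75
tcp_pos: [420.4, -128.0, 73.5]
orientation: [180.0, 0.0, 162.5]
wrist_force: [-0.1, 0.2, 0.1]
grip_width: 0.999
```

Run:
```python
from h import *
print(fix(162.5))
f=grab('wrist','w5.png')
```

```text
(array([ 420.4 , -128.02,   73.45]), array([-0.  ,  0.  , -0.02]))
```

View pics/w5.png

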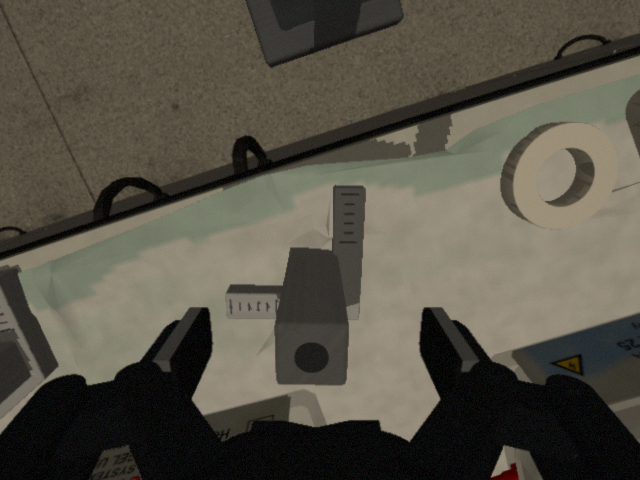

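The post stands between the pads, with its centre at column 312 against about 316 for the jaws. Closing now.

Request:
{"fn": "send_rows", "kwargs": {
  "deltas": [
    [[0, 0, 0, 0, 0, 0, 0], [0, 0, 0, 0, 0, 0, 0], [0, 0, 0, 0, 0, 0, 0], [0, 0, 0, 0, 0, 0, 0], [0, 0, 0, 0, 0, 0, 0], [0, 0, 0, 0, 0, 0, 0], [0, 0, 0, 0, 0, 0, 0], [0, 0, 0, 0, 0, 0, 0]]
  ],
  "newtons": 50
}}

```text
t: 5.8
tcp_pos: [420.7, -128.3, 73.9]
orientation: [-180.0, 0.1, 162.5]
wrist_force: [0.3, -0.4, -0.0]
grip_width: 0.298
```

Run:
```python
from h import *
print(fix(162.5)); s=read_state();print(s['grip_width'],s['wrist_force'],s['ft_torque'])
f=grab('wrist','w6.png')
```

```text
(array([ 420.71, -128.25,   73.88]), array([ 0.03,  0.05, -0.02]))
0.2975603404130474 [ 0.31313291 -0.39707933 -0.0047093 ] [-0.03578828 -0.04694505 -0.01820213]
```

View pics/w6.png

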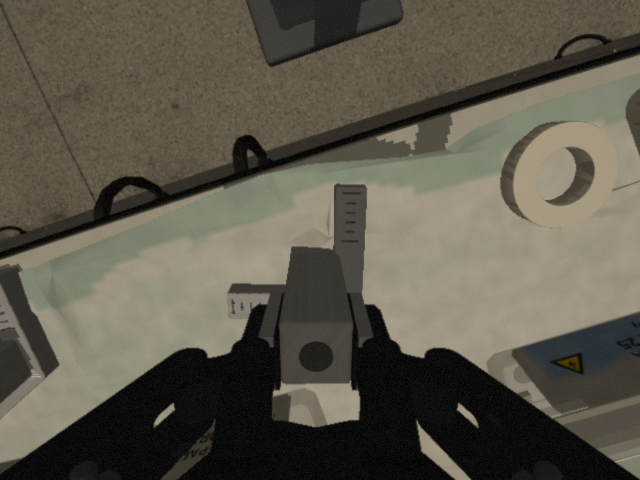

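Request:
{"fn": "send_rows", "kwargs": {
  "deltas": [
    [[0, 0, 0, 15, 0, 0, 0], [0, 0, 0, 40, 0, 0, 0], [0, 0, 0, 50, 0, 0, 0], [0, 0, 0, 50, 0, 0, 0], [0, 0, 0, 0, 0, 0, 0]]
  ]
}}

```text
t: 6.48
tcp_pos: [417.7, -126.7, 234.4]
orientation: [180.0, -0.2, 162.5]
wrist_force: [0.9, -0.0, -3.0]
grip_width: 0.3
```

Request:
{"fn": "send_rows", "kwargs": {
  "deltas": [
    [[0, 10, 40, 0, 0, 0, 2], [0, 10, 50, 0, 0, 0, 2.5], [0, 10, 50, 0, 0, 0, 2.5], [0, 10, 50, 0, 0, 0, 2.5], [0, 10, 50, 0, 0, 0, 2.5], [0, 10, 50, 0, 0, 0, 2.5], [0, 10, 50, 0, 0, 0, 2.5], [0, 10, 50, 0, 0, 0, 2.5], [0, 10, 50, 0, 0, 0, 2.5], [0, 10, 30, 0, 0, 0, 0], [0, 0, 0, 0, 0, 0, 0], [0, 0, 0, 0, 0, 0, 0]]
  ]
}}

```text
t: 7.98
tcp_pos: [508.0, 356.3, 217.7]
orientation: [-179.5, -1.6, -174.9]
wrist_force: [-0.0, -0.4, -2.6]
grip_width: 0.299
```

Run:
```python
from h import *
print(fix(186.3)); s=read_state();print(s['t'],s['grip_width'],s['wrist_force'],s['ft_torque'],s['joint_positions'])
f=grab('wrist','w7.png')
```

```text
(array([507.99, 356.33, 217.66]), array([ 0.69, -1.57,  1.15]))
7.975 0.2989553025216702 [-0.04531371 -0.37258157 -2.61290974] [ 0.02820014 -0.04158741  0.02297828] [ 30.00855562   5.74843394  99.5123981    0.21054188  76.43987812
 -65.1901271 ]
```

View pics/w7.png

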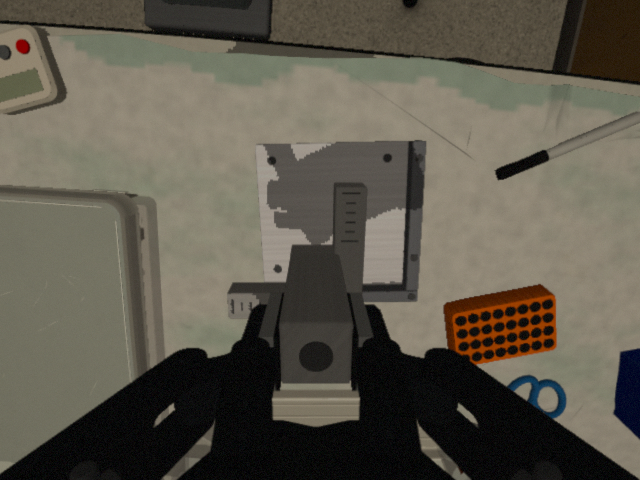

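Request:
{"fn": "send_rows", "kwargs": {
  "deltas": [
    [[0, 13, 25, 0, 0.7, -1.6, 1.1], [0, 12, 23, 0, 0, 0, 0], [0, 0, 0, -25, 0, 0, 0], [0, 0, 0, -25, 0, 0, 0], [0, 0, 0, -25, 0, 0, 0], [0, 0, 0, 0, 0, 0, 0], [0, 0, 0, 0, 0, 0, 0]]
  ]
}}

```text
t: 8.9
tcp_pos: [533.7, 397.3, 142.0]
orientation: [-180.0, 0.1, -174.3]
wrist_force: [-0.4, -0.8, -2.3]
grip_width: 0.297
```

Run:
```python
from h import *
print(fix(186.3)); s=read_state();print(s['t'],s['grip_width'],s['wrist_force'],s['ft_torque'])
f=grab('wrist','w8.png')
np.save('w8.npy',f,allow_pickle=True)
```

```text
(array([533.7 , 397.34, 142.03]), array([0.03, 0.05, 0.56]))
8.9 0.297353628530801 [-0.37875064 -0.75249103 -2.34214096] [-0.02219471 -0.04147501  0.02828176]
```

View pics/w8.png

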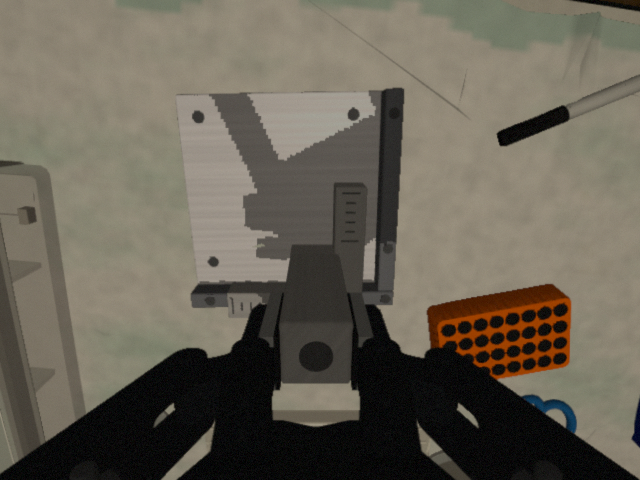

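Run:
```python
from h import *
im=cv2.imread('pics/w8.png')
cv2.imwrite('pics/z8.png',cv2.resize(im[80:320,170:420],(625,600),interpolation=cv2.INTER_CUBIC))
```

```text
(no output)
```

View pics/z8.png

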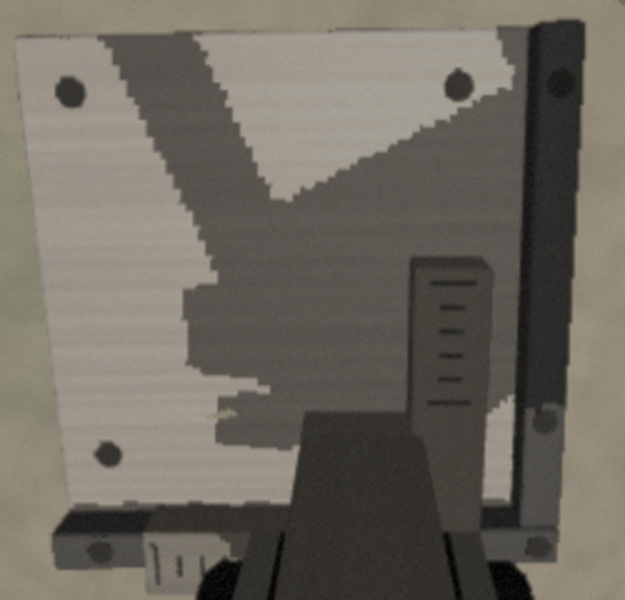

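Run:
```python
from h import *
f=np.load('w8.npy',allow_pickle=True).item()
q=lambda u,v:(169.5+(u+.5)/2.5,79.5+(v+.5)/2.5)
P=lambda u,v,z:onz(f,*q(u,v),z)
for n,a,b,z in [('left outer',(584,25),(556,560),23),('left inner top',(531,25),(521,525),23),('left inner bot',(526,30),(512,502),5),('far outer',(55,568),(556,560),23),('far inner top',(57,538),(556,527),23),('far inner bot',(72,507),(512,502),5),('leg outer',(492,270),(480,525),84),('post',(413,438),(306,412),86+68)]:
    A,B=P(*a,z),P(*b,z); print(n,A.round(1),B.round(1),np.degrees(np.arctan2(*(B-A)[[1,0]])).round(2))
s=read_state(); R=Ro.from_euler('z',np.radians(5.7)).as_matrix()
E=s['tcp_pos']+R@np.array([26,26,-73.9]); print('elbow exp',E, 'leg end top', E+R@np.array([-74,0,16]))
```

```text
left outer [430.7 442.3  23. ] [577.1 459.5  23. ] 6.72
left inner top [432.1 429.2  23. ] [566.9 447.4  23. ] 7.69
left inner bot [431.7 431.    5. ] [567.6 447.6   5. ] 7.0
far outer [594.9 311.4  23. ] [577.1 459.5  23. ] 96.83
far inner top [584.9 312.   23. ] [566.5 457.7  23. ] 97.19
far inner bot [583.2 311.    5. ] [567.6 447.6   5. ] 96.51
leg outer [484.2 418.5  84. ] [539.8 423.9  84. ] 5.56
post [496.1 400.4 154. ] [493.9 386.4 154. ] -98.68
elbow exp [556.83724238 425.71615773  67.94211371] leg end top [483.2031302  418.36649625  83.94211371]
```

Request:
{"fn": "send_rows", "kwargs": {
  "deltas": [
    [[0, 1, 9, -10, 0, 0, 0.8], [0, 0, 0, -20, 0, 0, 0], [0, 0, 0, -10, 0, 0, 0], [0, 0, 0, 0, 0, 0, 0], [0, 0, 0, 0, 0, 0, 0]]
  ]
}}

```text
t: 9.57
tcp_pos: [535.1, 407.4, 100.7]
orientation: [180.0, 0.1, -173.4]
wrist_force: [0.2, 0.1, -1.8]
grip_width: 0.293
```

Run:
```python
from h import *
print(fix(186.5)); s=read_state();print(s['t'],s['grip_width'],s['wrist_force'],s['ft_torque'])
```

```text
(array([535.13, 407.37, 100.71]), array([-0.02,  0.15, -0.11]))
9.575 0.29349900256125466 [ 0.20663058  0.05791518 -1.84168816] [-0.00431669  0.01704604  0.08243933]
```

Request:
{"fn": "send_rows", "kwargs": {
  "deltas": [
    [[0, 0, 0, -10, 0, 0, 0], [0, 0, 0, -6, 0, 0, 0], [0, 0, 0, 0, 0, 0, 0], [0, 0, 0, 0, 0, 0, 0]]
  ]
}}

```text
t: 10.07
tcp_pos: [535.5, 407.5, 84.4]
orientation: [180.0, 0.2, -173.4]
wrist_force: [-0.6, -0.4, -2.5]
grip_width: 0.296
```

Run:
```python
from h import *
print(fix(186.5)); s=read_state();print(s['t'],s['grip_width'],s['wrist_force'],s['ft_torque'])
f=grab('wrist','w9.png');f=grab('side','s9.png')
```

```text
(array([535.54, 407.52,  84.4 ]), array([-0.06,  0.21, -0.1 ]))
10.075 0.2957891934652473 [-0.58279745 -0.41015634 -2.47531995] [0.026648   0.03474488 0.07244557]
```

View pics/w9.png

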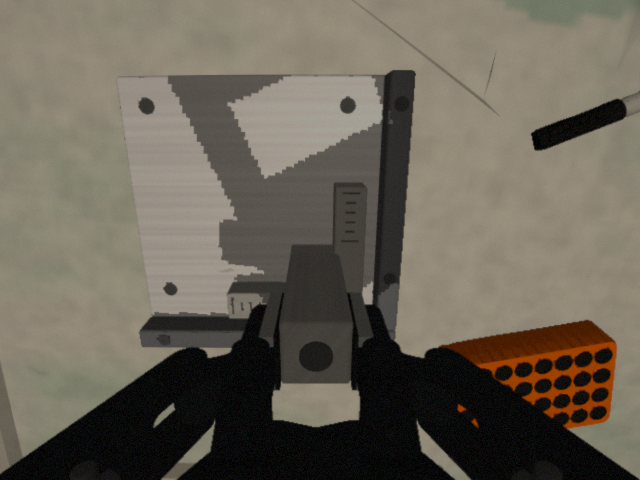

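Request:
{"fn": "send_rows", "kwargs": {
  "deltas": [
    [[0, 0, 0, -2, 0, 0.2, 0], [0, 0, 0, -1.5, 0, 0, 0], [0, 0, 0, -1.5, 0, 0, 0], [0, 0, 0, 0, 0, 0, 0]]
  ]
}}

```text
t: 10.68
tcp_pos: [535.8, 407.7, 79.7]
orientation: [179.9, 0.1, -173.4]
wrist_force: [-0.0, 0.2, -1.7]
grip_width: 0.298
```

Request:
{"fn": "send_rows", "kwargs": {
  "deltas": [
    [[0, 0, 0, -1.5, 0, 0, 0], [0, 0, 0, 0, 0, 0, 0]]
  ]
}}

```text
t: 10.92
tcp_pos: [536.2, 407.9, 79.0]
orientation: [179.9, 0.1, -173.4]
wrist_force: [0.0, 0.4, -1.5]
grip_width: 0.298
```

Run:
```python
from h import *
print(fix(186.5)); s=read_state();print(s['t'],s['grip_width'],s['wrist_force'],s['ft_torque'])
```

```text
(array([536.24, 407.88,  78.99]), array([-0.12,  0.1 , -0.1 ]))
10.925 0.29823643330056016 [ 0.00381452  0.43198385 -1.48709043] [ 0.0617224  -0.02105604  0.02835013]
```

Contact is close, so I'll keep lowering gently.

Request:
{"fn": "send_rows", "kwargs": {
  "deltas": [
    [[0, 0, 0, -1.2, 0, 0, 0], [0, 0, 0, -0.5, 0, 0, 0]]
  ]
}}

```text
t: 11.18
tcp_pos: [536.8, 408.3, 78.9]
orientation: [179.9, 0.2, -173.4]
wrist_force: [0.2, -0.2, -0.2]
grip_width: 0.297
```

Request:
{"fn": "send_rows", "kwargs": {
  "deltas": [
    [[0, 0, 0, -1.2, 0, 0, 0], [0, 0, 0, -0.8, 0, 0, 0]]
  ]
}}

```text
t: 11.42
tcp_pos: [537.4, 408.7, 78.8]
orientation: [179.8, 0.3, -173.4]
wrist_force: [-0.8, -1.2, 4.3]
grip_width: 0.294
```

Request:
{"fn": "send_rows", "kwargs": {
  "deltas": [
    [[0, 1.6, 2.2, 0.1, 0, -0.2, 0], [0, 1.6, 2.2, 0, 0, 0, 0], [0, 0, 0, 0, 0, 0, 0]]
  ]
}}

```text
t: 11.8
tcp_pos: [540.9, 413.5, 79.0]
orientation: [179.8, 0.5, -173.4]
wrist_force: [0.6, -0.5, 3.2]
grip_width: 0.296
```

Run:
```python
from h import *
print(fix(186.5)); s=read_state();print(s['t'],s['grip_width'],s['wrist_force'],s['ft_torque'])
f=grab('wrist');cv2.imwrite('pics/z10.png',cv2.resize(f['image'][60:400,110:430],(565,600),interpolation=cv2.INTER_CUBIC))
```

```text
(array([540.91, 413.54,  78.95]), array([-0.24,  0.45, -0.11]))
11.8 0.29626285043748607 [ 0.59941696 -0.48979374  3.21865439] [-0.01145791  0.37788506  0.01623335]
```

View pics/z10.png

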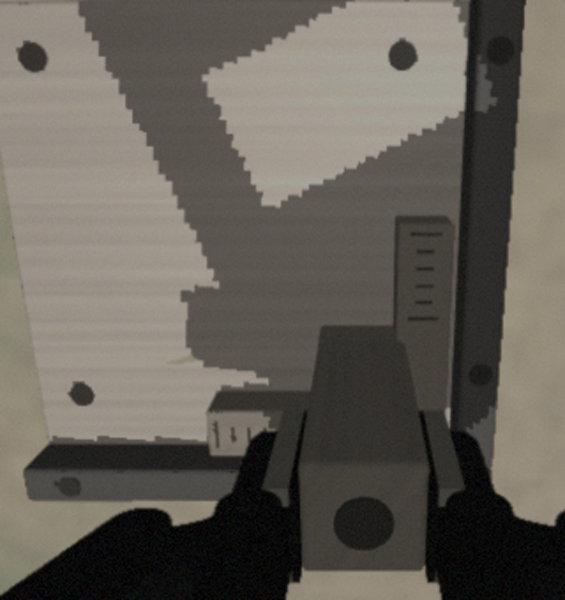

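Request:
{"fn": "send_rows", "kwargs": {
  "deltas": [
    [[0, -0.1, 1.2, 0.2, -0.2, 0.4, 0], [0, -0.2, 1.2, 0, 0, 0, 0]]
  ]
}}

```text
t: 12.1
tcp_pos: [541.0, 415.7, 78.9]
orientation: [-180.0, 0.1, -173.4]
wrist_force: [0.5, -1.6, 3.1]
grip_width: 0.297
```

Request:
{"fn": "send_rows", "kwargs": {
  "deltas": [
    [[0, -0.2, 1.2, 0, 0, 0.2, 0], [0, -0.2, 1.0, 0, 0, 0, 0]]
  ]
}}

```text
t: 12.35
tcp_pos: [541.1, 417.4, 79.0]
orientation: [-179.9, -0.1, -173.4]
wrist_force: [-0.4, -4.5, 3.1]
grip_width: 0.299
```

Run:
```python
from h import *
print(fix(186.5)); s=read_state();print(s['t'],s['grip_width'],s['wrist_force'],s['ft_torque'])
```

```text
(array([541.06, 417.41,  78.98]), array([ 0.09, -0.07, -0.13]))
12.35 0.29900509777961515 [-0.36218422 -4.47503412  3.11365952] [-0.87716511 -0.09809013  0.09277   ]
```

Request:
{"fn": "send_rows", "kwargs": {
  "deltas": [
    [[0, 1.2, 0.2, 0, 0, 0, 0], [0, 1.2, 0.2, 0, 0, 0, 0]]
  ]
}}

```text
t: 12.6
tcp_pos: [542.6, 417.6, 79.0]
orientation: [-179.9, -0.2, -173.3]
wrist_force: [-2.4, -3.4, 4.4]
grip_width: 0.292
```

Request:
{"fn": "send_rows", "kwargs": {
  "deltas": [
    [[0, 1.2, 0.2, 0, 0, 0, 0], [0, 0.8, 0.2, 0, 0, 0, 0]]
  ]
}}

```text
t: 12.85
tcp_pos: [544.2, 417.9, 79.0]
orientation: [-179.8, -0.3, -173.3]
wrist_force: [-3.0, -3.1, 4.9]
grip_width: 0.294
```

Run:
```python
from h import *
print(fix(186.5)); s=read_state();print(s['t'],s['grip_width'],s['wrist_force'],s['ft_torque'])
```

```text
(array([544.22, 417.86,  79.04]), array([ 0.19, -0.29, -0.18]))
12.85 0.29358680512192703 [-2.95413232 -3.06456514  4.88972167] [-0.52396257  0.49445897  0.16177106]
```

Request:
{"fn": "send_rows", "kwargs": {
  "deltas": [
    [[0, 1.2, 0.5, 0, 0.1, -0.2, 0], [0, 1.0, 0.6, 0, 0, 0, 0]]
  ]
}}

```text
t: 13.1
tcp_pos: [545.2, 418.1, 79.1]
orientation: [-179.8, -0.3, -173.3]
wrist_force: [-7.3, -5.8, 8.4]
grip_width: 0.297
```

Request:
{"fn": "send_rows", "kwargs": {
  "deltas": [
    [[0, 1.2, 1.0, 0, 0, 0, 0], [0, 1.2, 1.0, 0, 0, 0, 0]]
  ]
}}

```text
t: 13.35
tcp_pos: [545.6, 418.4, 79.3]
orientation: [-179.5, -0.7, -173.3]
wrist_force: [-7.1, -6.2, 7.9]
grip_width: 0.297
```

Run:
```python
from h import *
print(fix(186.5)); s=read_state();print(s['t'],s['grip_width'],s['wrist_force'],s['ft_torque'])
f=grab('wrist');cv2.imwrite('pics/z11.png',cv2.resize(f['image'][60:400,110:430],(565,600),interpolation=cv2.INTER_CUBIC))
```

```text
(array([545.58, 418.39,  79.29]), array([ 0.54, -0.68, -0.21]))
13.35 0.2969446081295867 [-7.11899983 -6.22426983  7.9183434 ] [-1.05336973  1.1113091   0.18080049]
```

View pics/z11.png

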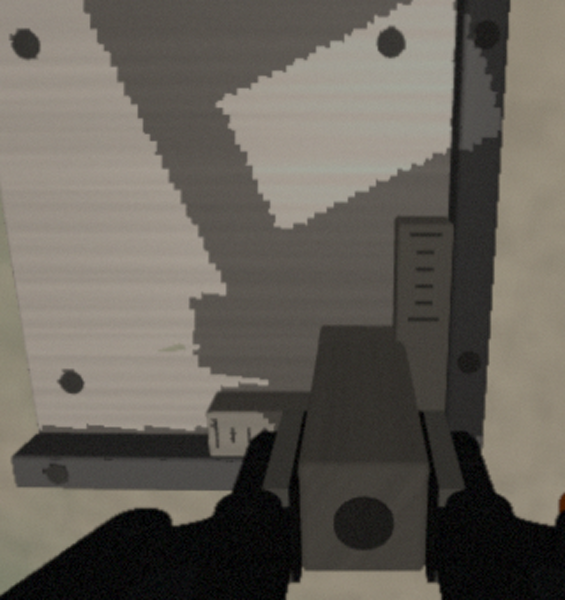

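Request:
{"fn": "send_rows", "kwargs": {
  "deltas": [
    [[0, 0.5, 0.3, -0.4, 0.5, -0.7, 0.3], [0, 0.6, 0.5, -0.2, 0.2, -0.2, 0.2]]
  ]
}}

```text
t: 13.65
tcp_pos: [544.9, 417.9, 79.0]
orientation: [-180.0, -0.1, -172.9]
wrist_force: [-5.3, -5.9, 6.7]
grip_width: 0.295
```

Run:
```python
from h import *
print(fix(186.5)); s=read_state();print(s['t'],s['grip_width'],s['wrist_force'],s['ft_torque'])
```

```text
(array([544.89, 417.88,  78.99]), array([ 0.05, -0.1 , -0.59]))
13.65 0.2948887916873638 [-5.28722515 -5.86827433  6.67042072] [-1.07599834  0.81733998 -0.3168902 ]
```

Request:
{"fn": "send_rows", "kwargs": {
  "deltas": [
    [[0, 0.8, 0.7, 0, 0.1, -0.1, -0.3], [0, 0.9, 0.8, -0.2, 0.1, -0.1, 0]]
  ]
}}

```text
t: 13.9
tcp_pos: [545.1, 417.9, 79.0]
orientation: [-180.0, -0.2, -173.3]
wrist_force: [-6.9, -5.8, 9.7]
grip_width: 0.297
```

Run:
```python
from h import *
print(fix(186.8)); s=read_state();print(s['t'],s['grip_width'],s['wrist_force'],s['ft_torque'])
```

```text
(array([545.07, 417.91,  78.99]), array([ 0.07, -0.18,  0.05]))
13.9 0.29650159952005184 [-6.8880168  -5.75493138  9.67602724] [-1.18191744  1.16828269  0.10701315]
```

Request:
{"fn": "send_rows", "kwargs": {
  "deltas": [
    [[0, 1.2, 1.2, -0.1, 0.2, -0.3, 0.05], [0, 1.2, 1.2, -0.2, 0.2, -0.3, 0], [0, 1.2, 1.2, -0.2, 0.2, -0.3, 0]]
  ]
}}

```text
t: 14.28
tcp_pos: [545.0, 417.9, 78.9]
orientation: [-180.0, 0.0, -173.2]
wrist_force: [-8.2, -7.4, 9.8]
grip_width: 0.296
```

Run:
```python
from h import *
print(fix(186.8)); s=read_state();print(s['t'],s['grip_width'],s['wrist_force'],s['ft_torque'])
f=grab('wrist');cv2.imwrite('pics/z12.png',cv2.resize(f['image'][60:400,110:430],(565,600),interpolation=cv2.INTER_CUBIC))
f=grab('side');cv2.imwrite('pics/s12.png',cv2.resize(f['image'][180:280,240:380],(700,500),interpolation=cv2.INTER_CUBIC))
```

```text
(array([544.97, 417.91,  78.94]), array([0.04, 0.03, 0.04]))
14.275 0.29580535240310346 [-8.2324592  -7.35526666  9.75766009] [-1.36337797  1.43905001  0.11370228]
```

View pics/z12.png

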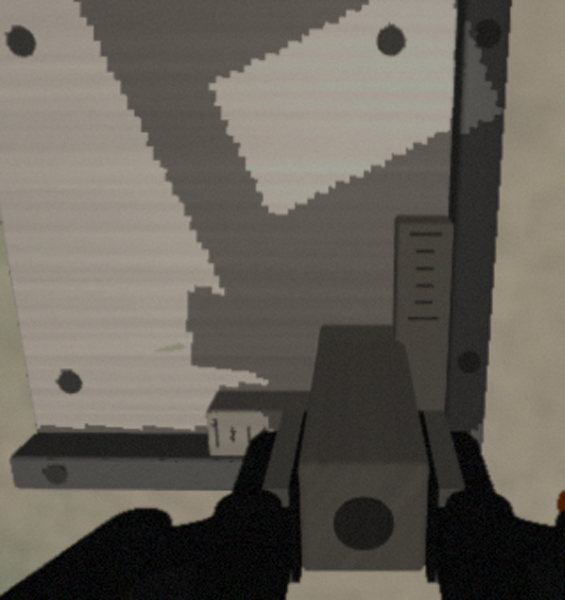

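View pics/s12.png

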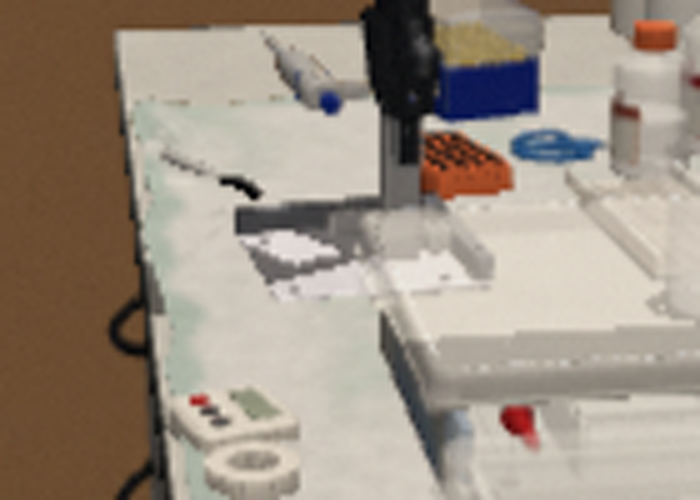

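Both walls bear at about 8 N with the tool level and the yaw moment small, so I'll release.

Request:
{"fn": "send_rows", "kwargs": {
  "deltas": [
    [[0, 0.4, 0.4, 0, 0, 0, 0], [40, 0.3, 0.3, 0, 0, 0, 0], [60, 0, 0, 0, 0, 0, 0], [85, 0, 0, 0, 0, 0, 0], [85, 0, 0, 0, 0, 0, 0], [85, 0, 0, 0, 0, 0, 0]]
  ]
}}

```text
t: 15.12
tcp_pos: [545.8, 419.5, 77.5]
orientation: [179.9, 0.1, -173.3]
wrist_force: [0.7, -0.0, 0.5]
grip_width: 0.849
```

Run:
```python
from h import *
print(fix(186.8)); s=read_state();print(s['t'],s['grip_width'],s['wrist_force'],s['ft_torque'])
f=grab('wrist');cv2.imwrite('pics/z13.png',cv2.resize(f['image'][60:400,110:430],(565,600),interpolation=cv2.INTER_CUBIC))
```

```text
(array([545.78, 419.51,  77.47]), array([-0.11,  0.08,  0.11]))
15.125 0.8488875044118878 [ 0.65132229 -0.01307342  0.53048006] [ 0.01641163 -0.01570306 -0.02577021]
```

View pics/z13.png

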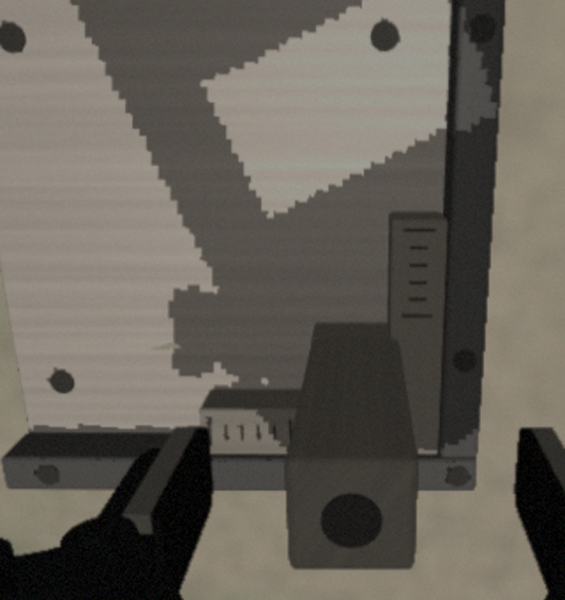

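Released: the square stands in the corner with free air on both sides of the post. Raising straight up.

Request:
{"fn": "send_rows", "kwargs": {
  "deltas": [
    [[85, 0, 0, 15, 0, 0, 0], [85, 0, 0, 25, 0, 0, 0], [85, 0, 0, 40, 0, 0, 0], [85, 0, 0, 50, 0, 0, 0], [85, -50, -20, 30, 0, 0, 0], [85, -30, -20, 0, 0, 0, 0], [85, 0, 0, 0, 0, 0, 0], [85, 0, 0, 0, 0, 0, 0]]
  ]
}}

```text
t: 16.18
tcp_pos: [465.2, 379.3, 251.2]
orientation: [179.6, 0.6, -173.3]
wrist_force: [-0.4, 0.8, 1.0]
grip_width: 0.849
```

Run:
```python
from h import *
print(fix(186.8)); s=read_state();print(s['t'],s['grip_width'],s['wrist_force'])
f=grab('wrist','w14.png'); np.save('w14.npy',f,allow_pickle=True)
for n in [(546,418,0),(546,418,91)]: print(proj(f,n))
u,v=[int(a) for a in proj(f,(530,400,20))]; x0=max(0,min(480,u-80)); y0=max(0,min(360,v-60));print(x0,y0)
cv2.imwrite('pics/z14.png',cv2.resize(f['image'][y0:y0+120,x0:x0+160],(800,600),interpolation=cv2.INTER_CUBIC))
```

```text
(array([465.24, 379.32, 251.23]), array([-0.47,  0.57,  0.14]))
16.175 0.848604136203881 [-0.432977    0.80933233  0.96833122]
(np.float64(339.0952697824133), np.float64(273.76829897219324))
(np.float64(346.2784676612289), np.float64(315.37652452231754))
245 205
```

View pics/z14.png

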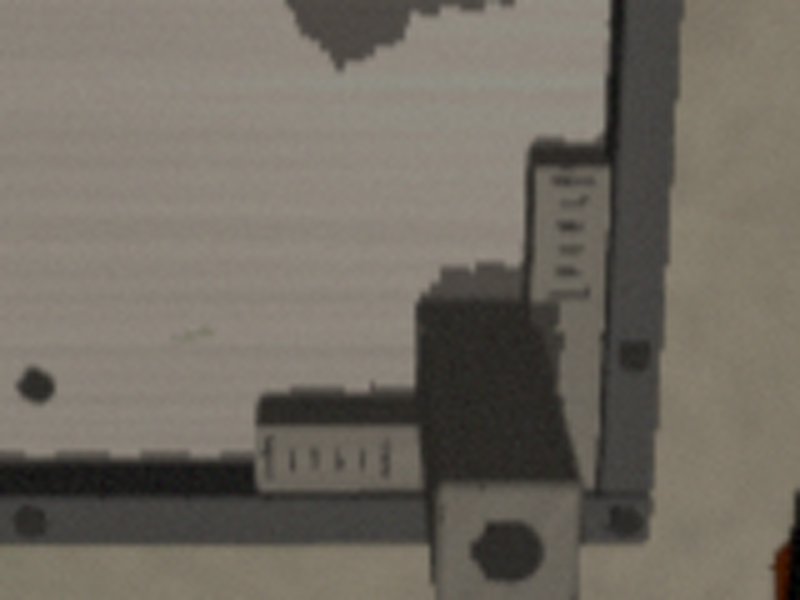

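Run:
```python
from h import *
im=cv2.imread('pics/w14.png')
a=cv2.resize(im[225:315,340:382],None,fx=6.5,fy=6.5,interpolation=cv2.INTER_NEAREST)
b=cv2.resize(im[280:316,290:336],None,fx=10,fy=10,interpolation=cv2.INTER_NEAREST)
c=np.zeros((600,780,3),np.uint8); c[:a.shape[0],:a.shape[1]]=a[:600]; c[:b.shape[0],300:300+b.shape[1]]=b
cv2.imwrite('pics/z15.png',np.clip(c.astype(float)*1.8,0,255))
g=im.mean(2)
for r in (232,240,250,260,275,290,300): print(r,g[r,358:372].astype(int))
for cc in (280,290,298,306,314,322): print(cc,g[294:312,cc].astype(int))
```

```text
232 [130 134 131 131 133 128 101  75  32  25  44  64  67  68]
240 [ 73  82  85  86  83  85 100  99  96  48  55  69  71  69]
250 [ 56  59  72  81 102 101  99  99  93  48  63  65  69  69]
260 [ 86  89  92  98 101 100 100  96  49  55  65  68  69  68]
275 [ 99 100 102 102  99  96  96  66  54  63  59  42  40  41]
290 [ 74  95  99 102  98  99  97  50  58  65  69  66  65  65]
300 [41 40 54 80 99 94 50 56 67 64 66 66 66 66]
280 [125  98  71  48  31  28  22  29  25  26  49  62  64  65  65  65  67  64]
290 [124  96  72  47  27  27  28  27  24  28  48  62  67  68  64  64  66  65]
298 [62 59 72 74 77 78 82 92 94 62 40 58 64 67 66 65 66 66]
306 [ 97  98 101 103 100  99  98  96  93  64  49  64  67  66  62  68  66  63]
314 [101 100 101 100 101 100 100  97  94  62  52  61  65  66  67  65  63  61]
322 [77 77 68 74 70 71 83 94 84 56 48 62 66 67 67 68 65 65][ WARN:0@0.467] global loadsave.cpp:1063 imwrite_ Unsupported depth image for selected encoder is fallbacked to CV_8U.
```

View pics/z15.png

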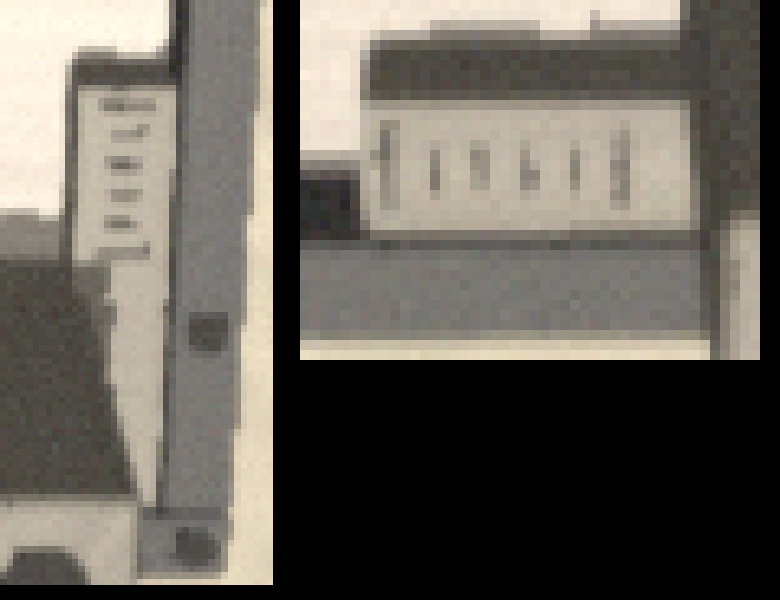

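Along both legs the line against the wall is thin and even: columns 365–367 on the left wall and row 304 on the far wall. The legs look flush along their whole length. Handing in.

Run:
```python
from h import *
print(order.close_job()); print(read_state()['t'])
```

```text
the job is handed in; nothing more can be done
None
the job is handed in; nothing more can be done
```

The right-angled square is standing in the corner of the casting frame. I handed the job in at about 16 s of the 45 s allowed. No verdict came back.

- **What I did:** I gripped the square by its post, leaving the 120° gauge alone, and set it on the base plate. I slid it onto the left wall, then the far wall, and pressed until both walls pushed back with about 7–8 N. During the press the tool tipped by up to about 0.8° and turned by up to about 0.4°. I corrected both before letting go, then opened the jaws and raised the arm clear.
- **Last checks:** When I let go, the wrist force dropped to about zero, so the gripper was touching nothing. The last wrist picture shows a thin, even line between each leg and its wall, with no visible wedge or tilt. It resolves about 1 mm per pixel, so a gap of a few tenths of a millimetre would not show.
- **Disagreements:** The frame's angle came out at 6.0–6.8° depending on the view, with some single edges outside that. For the final angle I used the twisting moment felt while pressing, which gave about 6.8°. The arm ended the press about 1 mm past the far-wall position I had worked out from the pictures, within the cameras' 2 mm accuracy.

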